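# Find and seat the rocking cover on the nipple tray

## Task

One of the five identical covers on the chrome spoke nipple tray is not seated. Press each lightly near one end until you find the one that rocks, then press that one firmly in the middle until it is fully home and level. Only press with shut fingers or a fingertip: do not force the seated covers, lift nothing, and leave the bowl, the socket and the tire levers where they are.

Things in the scene. Friction and masses are not known exactly. Their poses are not given: they have to be found in the camera images.
- cover_a: One of five look-alike chrome press-on covers: flat top 78 mm (own x) by 54 mm (own y), skirt 16 mm deep over a small pot. Origin: centre of the top face (small dark flush dot), z up. At rest level, top 53 to 61 mm above the shelf, differing from pot to pot. Four are seated, one is loose; the letters tell neither which is loose nor the place in the row.
- cover_b: One of five look-alike chrome covers (origin, size as cover_a). All five: the pots stand on foam that starts to give at about 2 N, then sinks 1 mm per 2.5 N, comes to a firm stop at 3 mm (9 N), and springs back when let go. A seated cover pressed at an end stays level and only sinks with the foam.
- cover_c: One of five look-alike chrome covers (origin, size as cover_a). Whichever is loose rocks about its own y axis through its middle: 1.5 to 2 N pressed 26 mm from the middle, towards either end of its long x axis, tips it about 0.15 rad, the pressed spot dropping about 4 mm. Let go, it springs level. Light pressing at an end does not seat it.
- cover_d: One of five look-alike chrome covers (origin, size as cover_a). Whichever is loose, pressed at its middle with 10 to 13 N, slides 5 mm down on its pot to a firm stop and stays there, no longer rocking. The foam under it gives 3 mm first, so the fingertip travels 8 to 9 mm in all, and the cover comes back 3 mm when let go.
- cover_e: One of five look-alike chrome covers (origin, size as cover_a). Light pressing means under 10 N; more than 15 N on a seated cover, which has then sunk 3 to 4 mm, is forcing it. The covers stand 12 mm apart, with nothing above them.
- tray: Chrome spoke nipple tray, fixed to the shelf, 106 mm (own x) by 352 mm (own y), walls 36 mm high; origin at the centre of its underside on the shelf. The five covers stand in one row along its own y, 66 mm apart centre to centre, the middle one over the origin, their long sides along its own x.
- bowl: Speckled blue ceramic bowl, rim 120 mm across, 55 mm high, standing upright beyond the tray; origin at the centre of its foot. Leave it alone.
- socket: Stainless steel socket, 26 mm across and 38 mm high, standing upright on the robot's side of the tray; origin at the centre of its underside. Leave it alone.
- levers: Pair of yellow plastic tire levers clipped side by side, about 140 mm long (own x), 41 mm wide, 14 mm high, lying beyond the tray; origin at the centre of the underside. Leave it alone.
There are look-alikes about, which are no part of the job. Leave any pink or red look-alike of the part that bears cover_e alone.

How it is judged:
By the outcome, as a careful person would: the job done as asked, in the order asked, and still so for the second after the job is handed in, with the robot touching nothing.
It also fails if it takes over 48 s, if anything falls off the work surface, if the arm or the gripper's body presses on something with over 40 N, if the wrist force passes 120 N, or if a joint passes its speed limit or range.

## Robot

A 6-joint arm with a two-finger parallel gripper is mounted at the origin on the work surface. World frame = base frame: x ahead of the robot, y to its left, z up, the work surface at z = 0. Lengths are in m, angles in degrees, forces in N, time in s.
With the tool pointing down it reaches from about 0.275 to 0.75 m from the base axis. Payload 10.2 kg.
Tool frame: the origin (TCP) lies midway between the tips of the shut fingers; the grasp point (between the pads) lies bot.grip_point_offset behind it (bot.grip_point_offset is the distance from the TCP to the grasp point, in m); y points along the fingers, z is the direction in which the jaws open and shut, and the axes are right-handed (so a half turn about y gives the same grasp; the last joint's range is limited). The gripper opens to 85 mm and grips with 20 to 120 N. Pads are 22 mm wide; open, the fingers measure 114 mm over their backs; the gripper's body (76 mm by 85 mm) begins 54 mm behind the grasp point. The pads swing forward as they close: fully open they stand 13 mm farther back than shut.
Start: joints at [59.221, 17.928, 85.812, -0, 76.261, -12.8], TCP at [0.162, 0.499, 0.231] pointing down, gripper open.
Joint ranges: [-168.41, 168.41], [-55.51, 124.54], [10.69, 146.95], [-70.63, 250.63], [1, 178], [-165.06, 165.06]. Speed limits (degrees/s): [136.94, 136.94, 172.46, 180, 180, 180].

## Interface

Orientations are given as a 3x3 rotation matrix whose columns are the frame's x, y, z axes.
In Python, from station import sensors, eyes, order, models, bot gives the robot as it stands. The module is installed in compiled form; this text tells all that it offers.
- The arm moves only by the tool servo_tool, never from a script. Its arguments are lists of equal length, an entry for each row: "fingers": the opening, from -1 (shut) to 1 (fully open), so that 0 is half open; "slide": the shift along the tool's x, y, z in m, a list of three; "spin": the turn about the tool's y in rad. A call has exactly 10 rows; each row shifts and turns the commanded pose from where the row before left it, along the tool's axes as they then stand; what a row does not reach is not made up. A row lasts 1/12 s, in which the tool goes at most 41.7 mm and 7.16 degrees, less where a joint would pass 70% of its speed; a pose out of reach is approached as far as the arm can. A call with a gripper value outside its range is refused whole. The fingers move at their own pace and stop on an object; "force" is the grip in N (left out, the last holds). Time passes only in rows, so rows that do not move let the fingers close, or fill a call up. It gives the time, the measured TCP pose, the force and the opening at its end, in the units of the state.
- sensors.state(): the state, without advancing time (a new reading comes with each control period).
- eyes.camera(name): name is "scene" or "top" or "wrist"; returns a dict with "frame" (420x560x3 uint8, red, green, blue), "camera_matrix" (3x3 intrinsics, pixels), "dist" ([k1, k2, p1, p2, k3] as OpenCV has them; the pictures are not rectified), "world_from_camera" (4x4, takes a point from camera to world coordinates); the wrist camera has in their place "hand_eye" (4x4, takes a point from camera to tool coordinates, whose origin is the TCP and whose axes are the tool frame's). Camera axes: x right, y up, looking along -z (the intrinsics and any distortion apply to the point x, -y, -z); pixel columns grow to the right and rows downward; lengths in m; the calibration is good to about 2 mm. A picture is of the moment at which its call begins: read the wrist's pose just before it. There is no depth.
- order.sign_off(): hands the job in, once; it reports no verdict.
Trained networks look in a picture, given as the dict that the camera call returned (one of the last four; its "shot" number tells which), for a name from the list of things; names that differ only in an ending like _2 or _b are one class to them, and where a whole thing is asked for, a point or a joint stands for the part that bears it (a point fixed in the world has none). Each returns a list of dicts, best first, with "confidence" (0 to 1); they miss things now and then, are a little off and sometimes report something else, mostly with a low value. They report only what shows in the picture. A call takes as long as a camera call. They do not tell look-alikes from the thing itself.
- models.search_frame(picture, name): "location" ([column, row] in pixels, amid what is visible of it).
- models.spot_point(picture, name): "location" ([column, row] in pixels: a listed point, or the origin of a listed thing).
The state is a dict: "time": time; "q": joint angles; "qvel": joint speeds; "joint_efforts": joint torques, N m; "eef_pos": TCP position; "tcp_rot": TCP orientation; "contact_force": force on the tool from outside, world axes, zero at the start; "wrist_torque": the same for the moment, N m; "finger_gap": finger opening in m.
Only numpy, scipy, OpenCV 4.12 (cv2) and the standard library are available. Lean on these libraries where they do the work, as an engineer would, in place of code of your own. Each camera call takes 0.05 s, during which the arm holds its last target.

## Working session

There is one attempt and no reset: what is moved stays moved. The work goes in short steps, Python scripts to look and compute and a tool call to move; the robot and the scene stay as the last step left them, time stands still between calls to the robot, and variables do not carry over. Pictures are saved under pics/ and viewed, and the job is handed in when it is done.

Besides the shell and the picture viewer there is one more tool, called as name(argument=value, ...) on one line, values as JSON. servo_tool: Moves the arm, as the interface text tells. Its arguments: {"type":"object","properties":{"fingers":{"type":"array"},"slide":{"type":"array"},"spin":{"type":"array"},"force":{"type":"number"}},"required":["fingers","slide","spin"]}

```bash
mkdir -p pics
cat > h.py <<'E'
import numpy as np, cv2
from station import sensors, eyes, order, models, bot
def save(d,n): cv2.imwrite('pics/'+n+'.png', d['frame'][:,:,::-1])
def ray(d,px,st=None):
    K=np.array(d['camera_matrix'],float);u=cv2.undistortPoints(np.array([[px]],float),K,np.array(d['dist'],float))[0,0]
    v=np.array([u[0],-u[1],-1.0])
    if 'world_from_camera' in d: T=np.array(d['world_from_camera'])
    else:
        W=np.eye(4);W[:3,:3]=st['tcp_rot'];W[:3,3]=st['eef_pos'];T=W@np.array(d['hand_eye'])
    return T[:3,3],T[:3,:3]@v
def atz(d,px,z,st=None):
    o,v=ray(d,px,st);return o+v*(z-o[2])/v[2]
E
python3 - <<'E'
from h import *
np.set_printoptions(precision=4,suppress=True)
s=sensors.state();print(s['time'],s['eef_pos'],s['tcp_rot'],s['contact_force'],s['finger_gap'],bot.grip_point_offset)
for n in('scene','top'):
    d=eyes.camera(n);save(d,n+'0')
    for k in ('cover_a','tray','bowl','socket','levers'):
        for r in models.spot_point(d,k):
            print(n,k,np.round(r['location'],1),round(r['confidence'],2),atz(d,r['location'],0.057 if k=='cover_a' else 0))
E
```

```text
0.0 [0.1619 0.4991 0.2307] [[ 0.9512 -0.0006  0.3087]
 [-0.3087 -0.0011  0.9512]
 [-0.0003 -1.     -0.0012]] [ 0.5481 -0.3656  0.6016] 0.08556590791728724 0.0187
scene cover_a [312.  203.3] 0.97 [ 0.5524 -0.0339  0.057 ]
scene cover_a [204.2 231. ] 0.9 [ 0.5872 -0.2329  0.057 ]
scene cover_a [178.  164.5] 0.89 [ 0.4164 -0.2724  0.057 ]
scene cover_a [242.3 220.8] 0.88 [ 0.5744 -0.1647  0.057 ]
scene cover_a [312.2 148.3] 0.84 [ 0.4092 -0.0045  0.057 ]
scene cover_a [278.8 214.1] 0.77 [ 0.5687 -0.0982  0.057 ]
scene cover_a [249.5 139.7] 0.68 [ 0.3658 -0.1263  0.057 ]
scene cover_a [123.5 242.1] 0.65 [ 0.5906 -0.3705  0.057 ]
scene cover_a [347.6 197.4] 0.57 [0.548  0.0343 0.057 ]
scene tray [274.7 238.3] 0.94 [ 0.5791 -0.1069  0.    ]
scene bowl [239.7 330.5] 0.59 [ 0.7556 -0.1918  0.    ]
scene socket [278.  213.7] 0.5 [ 0.5213 -0.0914  0.    ]
scene socket [314.3 204.8] 0.24 [ 0.5095 -0.0171 -0.    ]
scene levers [343.5 275.9] 0.73 [0.6791 0.0007 0.    ]
scene levers [203.5 230.9] 0.56 [ 0.542  -0.2367  0.    ]
top cover_a [302.1 211.8] 0.96 [ 0.5751 -0.0925  0.057 ]
top cover_a [319.4 328. ] 0.96 [ 0.3681 -0.1202  0.057 ]
top cover_a [231.2 224.2] 0.9 [0.5538 0.0366 0.057 ]
top cover_a [375.  201.8] 0.73 [ 0.592  -0.2256  0.057 ]
top cover_a [401.9 301. ] 0.72 [ 0.4138 -0.2675  0.057 ]
top cover_a [268.8 217.6] 0.71 [ 0.5651 -0.0317  0.057 ]
top cover_a [342.6 207.7] 0.64 [ 0.5818 -0.1664  0.057 ]
top cover_a [452.  199.7] 0.64 [ 0.5942 -0.3648  0.057 ]
top cover_a [254.1 299.4] 0.56 [ 0.419  -0.0048  0.057 ]
top tray [304.5 214.9] 0.73 [ 0.5753 -0.0984  0.    ]
top socket [307.9 274.4] 0.65 [ 0.4609 -0.1033  0.    ]
top levers [253.8 154.1] 0.97 [ 0.6964 -0.0005  0.    ]
top levers [350.6 123. ] 0.47 [ 0.7568 -0.192   0.    ]
```

View pics/scene0.png

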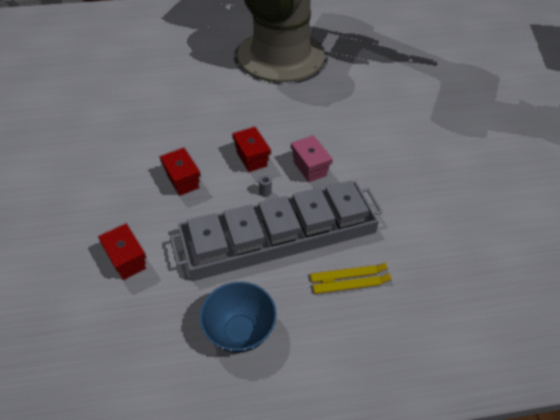

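View pics/top0.png

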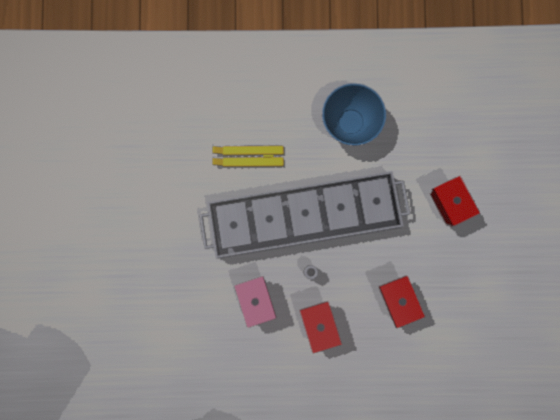

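The top picture shows five grey covers, with dots at about (233,225), (269,219), (305,213), (341,207) and (377,201). The red and pink look-alikes stand outside the tray. Next I refine the dots and estimate the heights.

Run:
```python
from h import *
np.set_printoptions(precision=4,suppress=True)
G={'top':[(231,224),(269,218),(304,212),(341,207),(376,201)],'scene':[(347,198),(313,203),(279,214),(243,222),(206,232)]}
R={}
for n in G:
    d=eyes.camera(n);g=d['frame'].astype(float).mean(2);o=[]
    for (x,y) in G[n]:
        w=g[y-8:y+9,x-8:x+9];bg=np.median(w);m=np.clip(bg-15-w,0,None)
        yy,xx=np.mgrid[y-8:y+9,x-8:x+9];p=((m*xx).sum()/m.sum(),(m*yy).sum()/m.sum())
        o.append((p,ray(d,p)))
        print(n,np.array(p),atz(d,p,.057))
    R[n]=o
P=[]
for a,b in zip(R['top'],R['scene']):
    (o1,v1),(o2,v2)=a[1],b[1];v1=v1/np.linalg.norm(v1);v2=v2/np.linalg.norm(v2)
    t=np.linalg.lstsq(np.c_[v1,-v2],o2-o1,rcond=None)[0];p1=o1+t[0]*v1;p2=o2+t[1]*v2
    P.append((p1+p2)/2);print('tri',P[-1],'miss',np.linalg.norm(p1-p2))
P=np.array(P);k=np.arange(5)-2.
# fit
ang=np.arctan2(*(-(k@P[:,:2])[[0]],(k@P[:,:2])[1])) if 0 else None
dv=-(k@P[:,:2]);dv/=np.linalg.norm(dv);c=P[:,:2].mean(0);print('c',c,'tray y',dv,'tray x',[dv[1],-dv[0]],np.degrees(np.arctan2(-dv[0],dv[1])))
X=np.array([dv[1],-dv[0]])
s=sensors.state();Rt=np.array(s['tcp_rot']);print(s['time'],s['contact_force'])
for i in range(5):
    q=c-(i-2)*.066*dv;print(i,'fit',q,'res',P[i,:2]-q,'end target',q-X*.025)
```

```text
top [233.141 224.57 ] [0.5531 0.0331 0.057 ]
top [268.9267 218.4378] [ 0.5636 -0.0319  0.057 ]
top [304.7433 212.4116] [ 0.5739 -0.0973  0.057 ]
top [340.3422 206.6567] [ 0.5838 -0.1623  0.057 ]
top [376.1787 200.5805] [ 0.5942 -0.2278  0.057 ]
scene [346.6055 197.5576] [0.5482 0.0324 0.057 ]
scene [313.1283 204.9829] [ 0.5567 -0.0327  0.057 ]
scene [278.5565 213.829 ] [ 0.568  -0.0985  0.057 ]
scene [243.0027 223.0342] [ 0.5796 -0.1641  0.057 ]
scene [206.3821 232.1739] [ 0.5903 -0.2294  0.057 ]
tri [0.5525 0.0316 0.0621] miss 0.0017589532115890158
tri [ 0.5627 -0.0333  0.064 ] miss 0.002128399865283606
tri [ 0.573  -0.0982  0.0629] miss 0.0022840936020326755
tri [ 0.5831 -0.1631  0.0611] miss 0.0023878474823275956
tri [ 0.5936 -0.2282  0.0608] miss 0.0020537107091934004
c [ 0.573  -0.0982] tray y [-0.156   0.9878] tray x [np.float64(0.9877605430312131), np.float64(0.15597791391951263)] 8.973516447729725
0.7 [-0.8207  0.1932  0.6394]
0 fit [0.5524 0.0321] res [ 0.0001 -0.0005] end target [0.5277 0.0283]
1 fit [ 0.5627 -0.033 ] res [ 0.     -0.0002] end target [ 0.538  -0.0369]
2 fit [ 0.573  -0.0982] res [0.0001 0.    ] end target [ 0.5483 -0.1021]
3 fit [ 0.5833 -0.1634] res [-0.0002  0.0003] end target [ 0.5586 -0.1673]
4 fit [ 0.5936 -0.2286] res [0.     0.0004] end target [ 0.5689 -0.2325]
```

servo_tool(fingers=[-1, -1, -1, -1, -1, -1, -1, -1, -1, -1], slide=[[0, 0.02, 0], [0, 0.02, 0], [0, 0.02, 0], [0, 0.02, 0], [0, 0.02, 0], [0.0192, 0, -0.0348], [0.0192, 0, -0.0348], [0.0192, 0, -0.0348], [0.0192, 0, -0.0348], [0.0192, 0, -0.0348]], spin=[-0.094, -0.094, -0.094, -0.094, -0.094, 0, 0, 0, 0, 0], force=30)

```text
time: 1.53
eef_pos: [0.2847, 0.3409, 0.1314]
tcp_rot: [[0.988, 0.0, -0.156], [0.156, 0.0, 0.988], [0.0, -1.0, 0.0]]
contact_force: [1.1, 0.7, -0.4]
finger_gap: -0.0
```

servo_tool(fingers=[-1, -1, -1, -1, -1, -1, -1, -1, -1, -1], slide=[[0.0192, 0, -0.0348], [0.0192, 0, -0.0348], [0.0192, 0, -0.0348], [0.0192, 0, -0.0348], [0.0192, 0, -0.0348], [0.0192, 0, -0.0348], [0.0192, 0, -0.0348], [0.0192, 0, -0.0348], [0.0192, 0, -0.0348], [0.0192, 0, -0.0348]], spin=[0, 0, 0, 0, 0, 0, 0, 0, 0, 0])

```text
time: 2.37
eef_pos: [0.5287, 0.0266, 0.1314]
tcp_rot: [[0.988, 0.0, -0.155], [0.155, 0.0, 0.988], [0.0, -1.0, -0.0]]
contact_force: [-0.2, 1.3, 0.4]
finger_gap: 0.0002
```

Run:
```python
from h import *
np.set_printoptions(precision=4,suppress=True)
s=sensors.state();print(s['eef_pos'],s['contact_force'])
d=eyes.camera('wrist');save(d,'w1')
for r in models.spot_point(d,'cover_a'): print(np.round(r['location'],1),round(r['confidence'],2),[atz(d,r['location'],z,s) for z in (.053,.061)])
```

```text
[0.5287 0.0266 0.1314] [-0.2176  1.347   0.4437]
[279.6 251.4] 0.88 [array([0.5522, 0.03  , 0.053 ]), array([0.5486, 0.0294, 0.061 ])]
[104.8 252.8] 0.86 [array([ 0.5741, -0.1013,  0.053 ]), array([ 0.5696, -0.0971,  0.061 ])]
[255.   41.8] 0.8 [array([ 0.4137, -0.0074,  0.053 ]), array([ 0.4151, -0.0067,  0.061 ])]
[ 18.7 249.1] 0.59 [array([ 0.5812, -0.1659,  0.053 ]), array([ 0.5765, -0.1595,  0.061 ])]
```

View pics/w1.png

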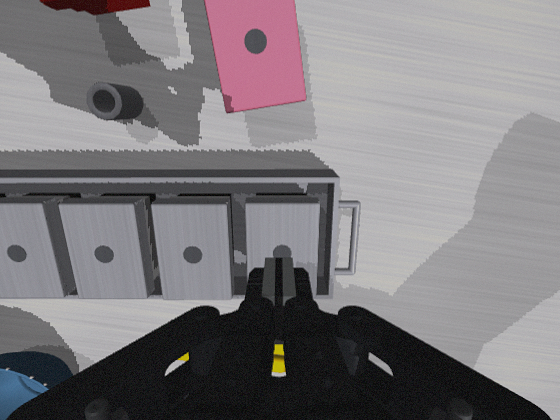

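The wrist picture shows the shut fingertips over the robot-side... of the end cover (dot at about (281,252)). Its position agrees with the fit to within 2 mm. Going down.

servo_tool(fingers=[-1, -1, -1, -1, -1, -1, -1, -1, -1, -1], slide=[[-0.001, 0.012, 0], [0, 0.012, 0], [0, 0.012, 0], [0, 0.012, 0], [0, 0.012, 0], [0, 0.0064, 0], [0, 0.002, 0], [0, 0, 0], [0, 0, 0], [0, 0, 0]], spin=[0, 0, 0, 0, 0, 0, 0, 0, 0, 0])

```text
time: 3.3
eef_pos: [0.5271, 0.0284, 0.0636]
tcp_rot: [[0.988, 0.001, -0.156], [0.156, -0.0, 0.988], [0.001, -1.0, -0.0]]
contact_force: [-0.7, 0.4, -0.0]
finger_gap: 0.0001
```

servo_tool(fingers=[-1, -1, -1, -1, -1, -1, -1, -1, -1, -1], slide=[[0, 0.001, 0], [0, 0.001, 0], [0, 0, 0], [0, 0, 0], [0, 0, 0], [0, 0, 0], [0, 0, 0], [0, 0, 0], [0, 0, 0], [0, 0, 0]], spin=[0, 0, 0, 0, 0, 0, 0, 0, 0, 0])

```text
time: 4.13
eef_pos: [0.5268, 0.0284, 0.0609]
tcp_rot: [[0.988, 0.0, -0.156], [0.156, 0.0, 0.988], [0.0, -1.0, 0.0]]
contact_force: [-0.8, 0.1, 0.0]
finger_gap: -0.0003
```

servo_tool(fingers=[-1, -1, -1, -1, -1, -1, -1, -1, -1, -1], slide=[[0, 0.001, 0], [0, 0.001, 0], [0, 0, 0], [0, 0, 0], [0, 0, 0], [0, 0, 0], [0, 0, 0], [0, 0, 0], [0, 0, 0], [0, 0, 0]], spin=[0, 0, 0, 0, 0, 0, 0, 0, 0, 0])

```text
time: 4.97
eef_pos: [0.5268, 0.0284, 0.0589]
tcp_rot: [[0.988, 0.0, -0.156], [0.156, -0.0, 0.988], [0.0, -1.0, -0.0]]
contact_force: [0.5, -0.3, -0.2]
finger_gap: -0.0002
```

servo_tool(fingers=[-1, -1, -1, -1, -1, -1, -1, -1, -1, -1], slide=[[0, 0.001, 0], [0, 0.001, 0], [0, 0, 0], [0, 0, 0], [0, 0, 0], [0, 0, 0], [0, 0, 0], [0, 0, 0], [0, 0, 0], [0, 0, 0]], spin=[0, 0, 0, 0, 0, 0, 0, 0, 0, 0])

```text
time: 5.8
eef_pos: [0.5268, 0.0284, 0.0569]
tcp_rot: [[0.988, 0.0, -0.156], [0.156, -0.0, 0.988], [0.0, -1.0, -0.0]]
contact_force: [-0.7, 0.4, 1.5]
finger_gap: 0.0
```

servo_tool(fingers=[-1, -1, -1, -1, -1, -1, -1, -1, -1, -1], slide=[[0, 0.001, 0], [0, 0.0005, 0], [0, 0, 0], [0, 0, 0], [0, 0, 0], [0, 0, 0], [0, 0, 0], [0, 0, 0], [0, 0, 0], [0, 0, 0]], spin=[0, 0, 0, 0, 0, 0, 0, 0, 0, 0])

```text
time: 6.63
eef_pos: [0.5269, 0.0283, 0.0556]
tcp_rot: [[0.988, 0.0, -0.156], [0.156, -0.0, 0.988], [0.0, -1.0, -0.0]]
contact_force: [-0.7, -0.2, 5.1]
finger_gap: -0.0
```

Cover 1 (left end of the row) is seated: 5.1 N after about 1.3 mm, top at about 56.8 mm. On to the next.

servo_tool(fingers=[-1, -1, -1, -1, -1, -1, -1, -1, -1, -1], slide=[[0, -0.006, 0], [0, -0.006, 0], [0, 0, -0.022], [0, 0, -0.022], [0, 0, -0.022], [0, 0, 0], [0, 0.005, 0], [0, 0.002, 0], [0, 0, 0], [0, 0, 0]], spin=[0, 0, 0, 0, 0, 0, 0, 0, 0, 0])

```text
time: 7.47
eef_pos: [0.5368, -0.036, 0.0602]
tcp_rot: [[0.988, -0.001, -0.157], [0.157, 0.0, 0.988], [-0.001, -1.0, 0.0]]
contact_force: [-0.2, 0.4, -0.5]
finger_gap: 0.0002
```

servo_tool(fingers=[-1, -1, -1, -1, -1, -1, -1, -1, -1, -1], slide=[[0, 0.001, 0], [0, 0.001, 0], [0, 0, 0], [0, 0, 0], [0, 0, 0], [0, 0, 0], [0, 0, 0], [0, 0, 0], [0, 0, 0], [0, 0, 0]], spin=[0, 0, 0, 0, 0, 0, 0, 0, 0, 0])

```text
time: 8.3
eef_pos: [0.5371, -0.0368, 0.0585]
tcp_rot: [[0.988, 0.0, -0.156], [0.156, 0.0, 0.988], [0.0, -1.0, -0.0]]
contact_force: [-0.6, 3.1, 3.8]
finger_gap: 0.0004
```

servo_tool(fingers=[-1, -1, -1, -1, -1, -1, -1, -1, -1, -1], slide=[[0, 0.001, 0], [0, 0, 0], [0, 0, 0], [0, 0, 0], [0, 0, 0], [0, 0, 0], [0, 0, 0], [0, 0, 0], [0, 0, 0], [0, 0, 0]], spin=[0, 0, 0, 0, 0, 0, 0, 0, 0, 0])

```text
time: 9.13
eef_pos: [0.5371, -0.0368, 0.0576]
tcp_rot: [[0.988, 0.0, -0.156], [0.156, -0.0, 0.988], [0.0, -1.0, -0.0]]
contact_force: [-0.9, 3.8, 4.8]
finger_gap: -0.0001
```

servo_tool(fingers=[-1, -1, -1, -1, -1, -1, -1, -1, -1, -1], slide=[[0, -0.006, 0], [0, -0.005, 0], [0, 0, -0.022], [0, 0, -0.022], [0, 0, -0.022], [0, 0, 0], [0, 0.005, 0], [0, 0.004, 0], [0, 0, 0], [0, 0, 0]], spin=[0, 0, 0, 0, 0, 0, 0, 0, 0, 0])

```text
time: 9.97
eef_pos: [0.547, -0.1012, 0.0591]
tcp_rot: [[0.988, -0.001, -0.157], [0.157, 0.0, 0.988], [-0.001, -1.0, 0.0]]
contact_force: [0.4, -0.0, 0.7]
finger_gap: 0.0
```

servo_tool(fingers=[-1, -1, -1, -1, -1, -1, -1, -1, -1, -1], slide=[[0, 0, 0], [0, 0, 0], [0, 0, 0], [0, 0.001, 0], [0, 0.001, 0], [0, 0, 0], [0, 0, 0], [0, 0, 0], [0, 0, 0], [0, 0, 0]], spin=[0, 0, 0, 0, 0, 0, 0, 0, 0, 0])

```text
time: 10.8
eef_pos: [0.5474, -0.102, 0.0575]
tcp_rot: [[0.988, 0.0, -0.156], [0.156, 0.0, 0.988], [0.0, -1.0, -0.0]]
contact_force: [-0.7, 2.2, 2.6]
finger_gap: -0.0001
```

servo_tool(fingers=[-1, -1, -1, -1, -1, -1, -1, -1, -1, -1], slide=[[0, 0.001, 0], [0, 0, 0], [0, 0, 0], [0, 0, 0], [0, 0, 0], [0, 0, 0], [0, 0, 0], [0, 0, 0], [0, 0, 0], [0, 0, 0]], spin=[0, 0, 0, 0, 0, 0, 0, 0, 0, 0])

```text
time: 11.63
eef_pos: [0.5474, -0.102, 0.0566]
tcp_rot: [[0.988, 0.0, -0.156], [0.156, -0.0, 0.988], [0.0, -1.0, -0.0]]
contact_force: [-0.9, 1.6, 5.5]
finger_gap: 0.0002
```

servo_tool(fingers=[-1, -1, -1, -1, -1, -1, -1, -1, -1, -1], slide=[[0, -0.006, 0], [0, -0.005, 0], [0, 0, -0.022], [0, 0, -0.022], [0, 0, -0.022], [0, 0, 0], [0, 0.005, 0], [0, 0.004, 0], [0, 0, 0], [0, 0, 0]], spin=[0, 0, 0, 0, 0, 0, 0, 0, 0, 0])

```text
time: 12.47
eef_pos: [0.5573, -0.1663, 0.0581]
tcp_rot: [[0.988, -0.001, -0.156], [0.156, 0.001, 0.988], [-0.001, -1.0, 0.001]]
contact_force: [-0.1, 0.2, -0.8]
finger_gap: 0.0001
```

servo_tool(fingers=[-1, -1, -1, -1, -1, -1, -1, -1, -1, -1], slide=[[0, 0, 0], [0, 0, 0], [0, 0, 0], [0, 0.001, 0], [0, 0.001, 0], [0, 0, 0], [0, 0, 0], [0, 0, 0], [0, 0, 0], [0, 0, 0]], spin=[0, 0, 0, 0, 0, 0, 0, 0, 0, 0])

```text
time: 13.3
eef_pos: [0.5577, -0.1672, 0.0565]
tcp_rot: [[0.988, 0.0, -0.156], [0.156, -0.0, 0.988], [0.0, -1.0, -0.0]]
contact_force: [0.2, -0.4, 2.3]
finger_gap: 0.0001
```

servo_tool(fingers=[-1, -1, -1, -1, -1, -1, -1, -1, -1, -1], slide=[[0, 0.001, 0], [0, 0, 0], [0, 0, 0], [0, 0, 0], [0, 0, 0], [0, 0, 0], [0, 0, 0], [0, 0, 0], [0, 0, 0], [0, 0, 0]], spin=[0, 0, 0, 0, 0, 0, 0, 0, 0, 0])

```text
time: 14.13
eef_pos: [0.5577, -0.1672, 0.0554]
tcp_rot: [[0.988, 0.0, -0.156], [0.156, -0.0, 0.988], [0.0, -1.0, -0.0]]
contact_force: [-0.6, 1.8, 6.1]
finger_gap: -0.0001
```

servo_tool(fingers=[-1, -1, -1, -1, -1, -1, -1, -1, -1, -1], slide=[[0, -0.006, 0], [0, -0.005, 0], [0, 0, -0.022], [0, 0, -0.022], [0, 0, -0.022], [0, 0, 0], [0, 0.005, 0], [0, 0.004, 0], [0, 0, 0], [0, 0, 0]], spin=[0, 0, 0, 0, 0, 0, 0, 0, 0, 0])

```text
time: 14.97
eef_pos: [0.5676, -0.2315, 0.057]
tcp_rot: [[0.988, -0.001, -0.156], [0.156, 0.001, 0.988], [-0.001, -1.0, 0.001]]
contact_force: [-0.3, -0.1, 1.1]
finger_gap: 0.0001
```

servo_tool(fingers=[-1, -1, -1, -1, -1, -1, -1, -1, -1, -1], slide=[[0, 0, 0], [0, 0, 0], [0, 0, 0], [0, 0.001, 0], [0, 0.001, 0], [0, 0, 0], [0, 0, 0], [0, 0, 0], [0, 0, 0], [0, 0, 0]], spin=[0, 0, 0, 0, 0, 0, 0, 0, 0, 0])

```text
time: 15.8
eef_pos: [0.5679, -0.2324, 0.0555]
tcp_rot: [[0.988, 0.0, -0.156], [0.156, -0.0, 0.988], [0.0, -1.0, -0.0]]
contact_force: [1.0, 1.5, 0.5]
finger_gap: -0.0001
```

servo_tool(fingers=[-1, -1, -1, -1, -1, -1, -1, -1, -1, -1], slide=[[0, 0.001, 0], [0, 0, 0], [0, 0, 0], [0, 0, 0], [0, 0, 0], [0, 0, 0], [0, 0, 0], [0, 0, 0], [0, 0, 0], [0, 0, 0]], spin=[0, 0, 0, 0, 0, 0, 0, 0, 0, 0])

```text
time: 16.63
eef_pos: [0.5679, -0.2324, 0.0544]
tcp_rot: [[0.988, 0.0, -0.156], [0.156, -0.0, 0.988], [0.0, -1.0, -0.0]]
contact_force: [1.9, 0.8, 2.4]
finger_gap: -0.0
```

servo_tool(fingers=[-1, -1, -1, -1, -1, -1, -1, -1, -1, -1], slide=[[0, 0.001, 0], [0, 0, 0], [0, 0, 0], [0, 0, 0], [0, 0, 0], [0, 0, 0], [0, 0, 0], [0, 0, 0], [0, 0, 0], [0, 0, 0]], spin=[0, 0, 0, 0, 0, 0, 0, 0, 0, 0])

```text
time: 17.47
eef_pos: [0.5679, -0.2325, 0.0534]
tcp_rot: [[0.988, 0.0, -0.156], [0.156, -0.0, 0.988], [0.0, -1.0, -0.0]]
contact_force: [1.5, 1.5, 3.3]
finger_gap: 0.0001
```

Run:
```python
from h import *
np.set_printoptions(precision=4,suppress=True)
print(sensors.state()['contact_force'])
d=eyes.camera('wrist');f=d['frame'];print(f.shape)
cv2.imwrite('pics/w2.png',f[:,:,::-1])
d=eyes.camera('scene');f=d['frame'][180:290,150:400];cv2.imwrite('pics/s2.png',cv2.resize(f[:,:,::-1],None,fx=3.2,fy=3.2,interpolation=cv2.INTER_CUBIC))
print(sensors.state()['contact_force'],sensors.state()['eef_pos'])
```

```text
[1.4792 1.4651 3.3402]
(420, 560, 3)
[1.7012 0.4532 3.711 ] [ 0.5679 -0.2325  0.0534]
```

View pics/w2.png

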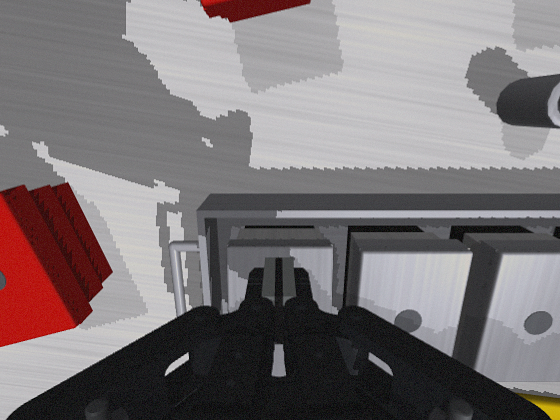

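View pics/s2.png

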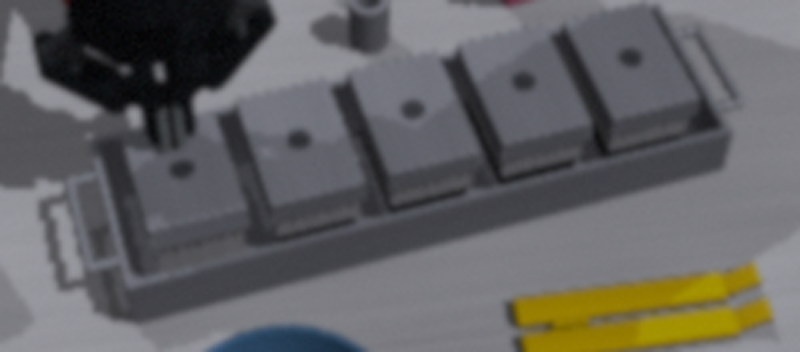

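Run:
```python
import cv2,numpy as np
a=cv2.imread('pics/scene0.png')[180:290,150:400]; a=cv2.resize(a,None,fx=3.2,fy=3.2,interpolation=cv2.INTER_CUBIC)
b=cv2.imread('pics/s2.png')
cv2.imwrite('pics/cmp.png',cv2.resize(np.hstack([a[100:330,50:380],b[100:330,50:380]]),None,fx=1.2,fy=1.2))
```

```text
(no output)
```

View pics/cmp.png

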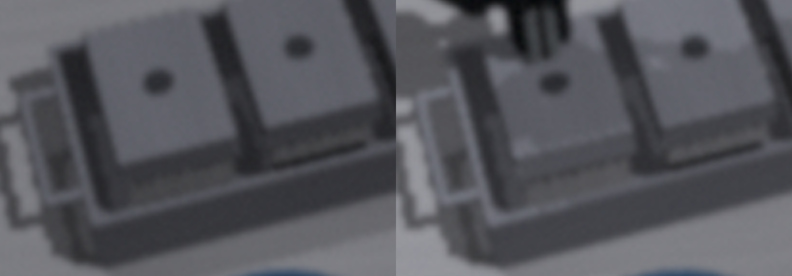

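The cover at the right end rocks. In the scene view its far edge rises visibly, at only about 3 N and more than 2 mm down. I will lift, shift to its middle and press.

servo_tool(fingers=[-1, -1, -1, -1, -1, -1, -1, -1, -1, -1], slide=[[0, -0.006, 0], [0, -0.004, 0], [0.013, 0, 0], [0.0125, 0, 0], [0, 0, 0], [0, 0, 0], [0, 0.002, 0], [0, 0.002, 0], [0, 0.001, 0], [0, 0, 0]], spin=[0, 0, 0, 0, 0, 0, 0, 0, 0, 0])

```text
time: 18.4
eef_pos: [0.5926, -0.2285, 0.058]
tcp_rot: [[0.988, -0.001, -0.155], [0.155, 0.0, 0.988], [-0.001, -1.0, 0.0]]
contact_force: [-1.0, -0.0, -0.2]
finger_gap: 0.0002
```

servo_tool(fingers=[-1, -1, -1, -1, -1, -1, -1, -1, -1, -1], slide=[[0, 0.001, 0], [0, 0.001, 0], [0, 0.001, 0], [0, 0, 0], [0, 0, 0], [0, 0, 0], [0, 0, 0], [0, 0, 0], [0, 0, 0], [0, 0, 0]], spin=[0, 0, 0, 0, 0, 0, 0, 0, 0, 0])

```text
time: 19.23
eef_pos: [0.593, -0.2286, 0.0556]
tcp_rot: [[0.988, -0.0, -0.156], [0.156, -0.0, 0.988], [-0.0, -1.0, -0.0]]
contact_force: [-2.8, -0.1, 4.8]
finger_gap: 0.0
```

servo_tool(fingers=[-1, -1, -1, -1, -1, -1, -1, -1, -1, -1], slide=[[0, 0.0005, 0], [0, 0.0005, 0], [0, 0.0005, 0], [0, 0.0005, 0], [0, 0, 0], [0, 0, 0], [0, 0, 0], [0, 0, 0], [0, 0, 0], [0, 0, 0]], spin=[0, 0, 0, 0, 0, 0, 0, 0, 0, 0])

```text
time: 20.07
eef_pos: [0.5931, -0.2286, 0.054]
tcp_rot: [[0.988, 0.0, -0.156], [0.156, -0.0, 0.988], [0.0, -1.0, -0.0]]
contact_force: [-4.0, 0.3, 8.1]
finger_gap: 0.0002
```

servo_tool(fingers=[-1, -1, -1, -1, -1, -1, -1, -1, -1, -1], slide=[[0, 0.0005, 0], [0, 0.0005, 0], [0, 0.0005, 0], [0, 0.0005, 0], [0, 0, 0], [0, 0, 0], [0, 0, 0], [0, 0, 0], [0, 0, 0], [0, 0, 0]], spin=[0, 0, 0, 0, 0, 0, 0, 0, 0, 0])

```text
time: 20.9
eef_pos: [0.5931, -0.2286, 0.052]
tcp_rot: [[0.988, 0.0, -0.156], [0.156, -0.0, 0.988], [0.0, -1.0, -0.0]]
contact_force: [-4.6, 0.0, 8.5]
finger_gap: -0.0001
```

servo_tool(fingers=[-1, -1, -1, -1, -1, -1, -1, -1, -1, -1], slide=[[0, 0.0005, 0], [0, 0.0005, 0], [0, 0.0005, 0], [0, 0.0005, 0], [0, 0, 0], [0, 0, 0], [0, 0, 0], [0, 0, 0], [0, 0, 0], [0, 0, 0]], spin=[0, 0, 0, 0, 0, 0, 0, 0, 0, 0])

```text
time: 21.73
eef_pos: [0.5931, -0.2286, 0.05]
tcp_rot: [[0.988, 0.0, -0.156], [0.156, -0.0, 0.988], [0.0, -1.0, -0.0]]
contact_force: [-4.5, -0.2, 9.0]
finger_gap: 0.0003
```

servo_tool(fingers=[-1, -1, -1, -1, -1, -1, -1, -1, -1, -1], slide=[[0, 0.0005, 0], [0, 0.0005, 0], [0, 0, 0], [0, 0, 0], [0, 0, 0], [0, 0, 0], [0, 0, 0], [0, 0, 0], [0, 0, 0], [0, 0, 0]], spin=[0, 0, 0, 0, 0, 0, 0, 0, 0, 0])

```text
time: 22.57
eef_pos: [0.5931, -0.2286, 0.0491]
tcp_rot: [[0.988, 0.0, -0.156], [0.156, -0.0, 0.988], [0.0, -1.0, -0.0]]
contact_force: [-5.1, 0.0, 9.2]
finger_gap: -0.0002
```

servo_tool(fingers=[-1, -1, -1, -1, -1, -1, -1, -1, -1, -1], slide=[[0, 0.0005, 0], [0, 0.0005, 0], [0, 0, 0], [0, 0, 0], [0, 0, 0], [0, 0, 0], [0, 0, 0], [0, 0, 0], [0, 0, 0], [0, 0, 0]], spin=[0, 0, 0, 0, 0, 0, 0, 0, 0, 0])

```text
time: 23.4
eef_pos: [0.5932, -0.2286, 0.0488]
tcp_rot: [[0.988, 0.0, -0.156], [0.156, -0.001, 0.988], [0.0, -1.0, -0.001]]
contact_force: [-7.0, 1.8, 13.4]
finger_gap: 0.0
```

Firm stop at 48.8 mm, about 8 mm of travel. Release and check.

servo_tool(fingers=[-1, -1, -1, -1, -1, -1, -1, -1, -1, -1], slide=[[0, -0.002, 0], [0, -0.004, 0], [0, -0.008, 0], [-0.0125, 0, 0], [-0.0125, 0, 0], [0, 0, 0], [0, 0, 0], [0, 0, 0], [0, 0, 0], [0, 0, 0]], spin=[0, 0, 0, 0, 0, 0, 0, 0, 0, 0])

```text
time: 24.23
eef_pos: [0.5688, -0.2322, 0.0613]
tcp_rot: [[0.988, 0.0, -0.156], [0.156, 0.0, 0.988], [0.0, -1.0, -0.0]]
contact_force: [0.3, -0.3, -0.4]
finger_gap: -0.0006
```

Run:
```python
from h import *
print(sensors.state()['contact_force'],sensors.state()['eef_pos'])
d=eyes.camera('scene');f=d['frame'][180:290,150:400];cv2.imwrite('pics/s3.png',cv2.resize(f[:,:,::-1],None,fx=3.2,fy=3.2,interpolation=cv2.INTER_CUBIC))
```

```text
[ 0.2749666  -0.30899789 -0.43178865] [ 0.56878378 -0.23218017  0.06130076]
```

View pics/s3.png

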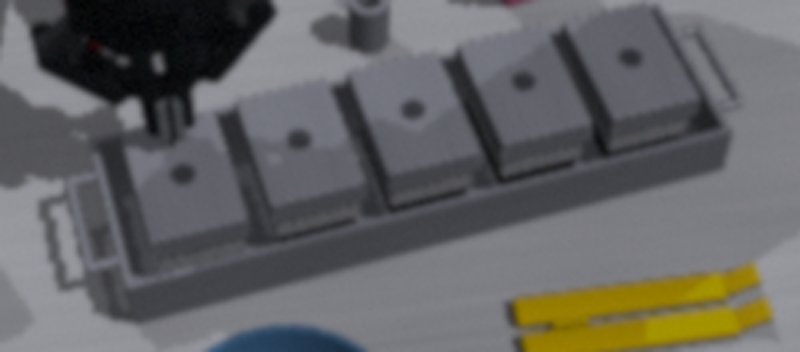

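The left-most cover in the view now sits lower and level. A light end press will check that it no longer rocks.

servo_tool(fingers=[-1, -1, -1, -1, -1, -1, -1, -1, -1, -1], slide=[[-0.001, 0.003, 0], [0, 0.003, 0], [0, 0.002, 0], [0, 0, 0], [0, 0.001, 0], [0, 0.001, 0], [0, 0, 0], [0, 0, 0], [0, 0, 0], [0, 0, 0]], spin=[0, 0, 0, 0, 0, 0, 0, 0, 0, 0])

```text
time: 25.12
eef_pos: [0.5674, -0.2325, 0.0516]
tcp_rot: [[0.988, 0.0, -0.156], [0.156, -0.0, 0.988], [0.0, -1.0, -0.0]]
contact_force: [-0.3, 0.2, 2.1]
finger_gap: -0.0002
```

servo_tool(fingers=[-1, -1, -1, -1, -1, -1, -1, -1, -1, -1], slide=[[0, 0.001, 0], [0, 0, 0], [0, 0, 0], [0, 0, 0], [0, 0, 0], [0, 0, 0], [0, 0, 0], [0, 0, 0], [0, 0, 0], [0, 0, 0]], spin=[0, 0, 0, 0, 0, 0, 0, 0, 0, 0])

```text
time: 25.95
eef_pos: [0.5674, -0.2326, 0.0505]
tcp_rot: [[0.988, 0.0, -0.155], [0.155, -0.0, 0.988], [0.0, -1.0, -0.0]]
contact_force: [-0.7, 0.4, 4.7]
finger_gap: -0.0
```

Now 4.7 N at about 1.1 mm, which is how a seated cover behaves. Withdraw.

servo_tool(fingers=[-1, -1, -1, -1, -1, -1, -1, -1, -1, -1], slide=[[0, -0.01, 0], [0, -0.03, 0], [0, -0.03, 0], [0, -0.03, 0], [0, -0.02, 0], [0, 0, 0], [0, 0, 0], [0, 0, 0], [0, 0, 0], [0, 0, 0]], spin=[0, 0, 0, 0, 0, 0, 0, 0, 0, 0])

```text
time: 26.78
eef_pos: [0.567, -0.2323, 0.1692]
tcp_rot: [[0.988, -0.002, -0.156], [0.156, 0.001, 0.988], [-0.002, -1.0, 0.002]]
contact_force: [1.0, 0.9, 0.3]
finger_gap: 0.0001
```

Run:
```python
from h import *
d=eyes.camera('scene');f=d['frame'];save(d,'s4')
print(sensors.state()['contact_force'],sensors.state()['eef_pos'])
```

```text
[-0.03838019 -0.31428475 -0.60035553] [ 0.5670675  -0.23232429  0.16941482]
```

View pics/s4.png

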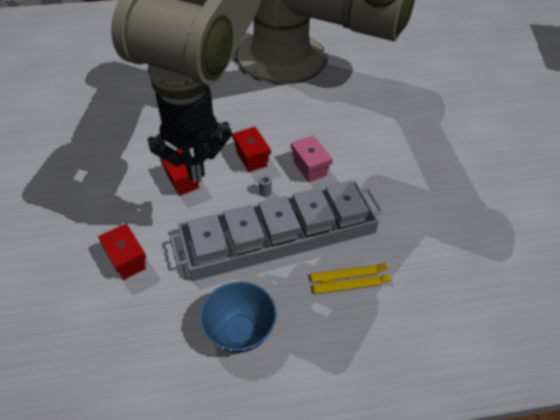

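The scene shows all five covers level, with the pressed one (207,235) lower. The bowl, socket, levers and look-alikes are where they were, and the gripper is clear.

```bash
python3 -c "
from station import order
print(order.sign_off())"
```

```text
the job is handed in; nothing more can be done
None
```

The loose cover was the one at the right-hand end of the row (most negative y). It is now pressed home and level, and the job was handed in at about 27 s.

- **Finding it:** I pressed all five lightly near one end. The highest reading on the other four was 6.1 N, and each resisted like a seated cover. The fifth gave about 3 mm at about 3.5 N, and its far edge visibly rose in the scene picture.
- **Seating it:** I pressed its middle through about 8 mm to a firm stop, where the force rose to 13.4 N.
- **Checks afterwards:** Let go, its top stands about 5 mm lower, at 51.7 mm. A light end press then gave 4.7 N at about 1 mm, so it no longer rocks. In the last picture all five covers are level, the bowl, socket, levers and look-alikes are unmoved, and the gripper is clear.

- **Readings that were less clean:**
  - The slide showed only about 9 N, not 10 to 13 N, with up to 7 N sideways at the stop.
  - The second cover's end press was less clear than the other three seated ones. It gave 4.8 N with 3.8 N sideways and rose less per millimetre than expected.
  - The camera-triangulated heights were about 5 mm too high, so I relied on touch instead.

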